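Set a cover plate overhanging in the filing fixture and clamp it

ROBOT

A 7-joint arm with a two-finger parallel gripper is mounted at the origin on a cart in front of the work surface, level with it; the furniture and walls round the work are solid. World frame = base frame: x ahead of the robot, y to its left, z up, the work surface at z = 0. Lengths are in m, angles in rad, forces in N, time in s.
With the tool pointing down it reaches from about 0.425 to 0.925 m from the base axis. Payload 6.8 kg.
Tool frame: the origin (TCP) lies at the very end of the fingers, on their centre line; the grasp point (between the pads) lies 19 mm behind it; y points along the fingers, z is the direction in which the jaws open and shut, and the axes are right-handed (so a half turn about y gives the same grasp; the last joint's range is limited). The gripper opens to 85 mm and grips with 20 to 120 N. Pads are 22 mm wide; open, the fingers measure 114 mm over their backs; the gripper's body (76 mm by 85 mm) begins 54 mm behind the grasp point. The pads swing forward as they close: fully open they stand 13 mm farther back than shut.
Start: joints at [1.082, 0.477, 0.022, 1.555, -0.011, 1.109, -0.083], TCP at [0.251, -0.627, 0.231] pointing down, gripper open.
Joint ranges: [-2.96, 2.96], [-0.34, 2.1], [-1.41, 1.46], [0.24, 2.44], [-1.37, 4.51], [0.17, 1.92], [-2.96, 2.96]. Speed limits (rad/s): [2.39, 2.39, 3.14, 3.14, 3.14, 3.14, 3.14].

INTERFACE

Orientations are given as a rotation vector (axis times angle).
In Python, from bench import r gives the robot as it stands.
- The arm moves only by the tool drive_tool, never from a script. Its argument "series" is a list of rows, each a list of 7 numbers: the shift along the tool's x, y, z in mm, then the turn, a rotation vector about the tool's x, y, z in degrees, then the finger opening in mm, from 0 to 85.4. In form: [[tx, ty, tz, wx, wy, wz, grip], ...]. A call has 1 to 5 rows; each row is the pose to reach, as a shift and turn from the pose measured when the call began, along the tool's axes at that moment; what a row does not reach only later rows make up. A row lasts 1/10 s, in which the tool goes at most 50 mm and 8.59 degrees, less where a joint would pass 70% of its speed; a pose out of reach is approached as far as the arm can. A call with a gripper value outside its range is refused whole. The fingers move at their own pace and stop on an object; "squeeze" is the grip in N (left out, the last holds). Time passes only in rows, so rows that repeat a pose let the fingers close. It gives the time, the measured TCP pose, the force and the opening at its end, in the units of the state.
- r.get_obs(): the state, without advancing time (a new reading comes with each control period).
- r.grab_frame(name): name is "scene" or "top"; returns a dict with "frame" (384x512x3 uint8, blue, green, red), "intrinsics" (3x3 intrinsics, pixels), "rvec" (rotation vector, rad) and "tvec" (3), from world to camera coordinates, as OpenCV has them. Camera axes: x right, y down, z forward; pixel columns grow to the right and rows downward; lengths in m; the calibration is good to about 2 mm. A picture is of the moment at which its call begins. There is no depth.
- r.hand_in(): hands the job in, once; it reports no verdict.
The state is a dict: "clock": time; "joints": joint angles; "qvel": joint speeds; "tau": joint torques, N m; "tcp_pos": TCP position; "orientation": TCP orientation; "contact_force": force on the tool from outside, world axes, zero at the start; "moment": the same for the moment, N m; "grip_width": finger opening in m.
Only numpy, scipy, OpenCV 4.12 (cv2) and the standard library are available. Lean on these libraries where they do the work, as an engineer would, in place of code of your own. Each camera call takes 0.05 s, during which the arm holds its last target.

TASK

Set the cover plate up for filing its end: sliding it flat on the ledge of the filing fixture, push its long back edge flush against the fence and push it along until its end sticks out about 20 mm past the working end of the ledge (the end beside the cam clamp), then press the cam lever all the way down so that it clamps the plate there. Only push and press with the fingertips: the plate must not be lifted or tipped, and the tools and parts round about stay where they are.

Things in the scene. Friction and masses are not known exactly. Their poses are not given: they have to be found in the camera images.
- fixture: Filing fixture bolted to the bench: grey block, flat dark steel ledge 36 mm above the bench, 24 mm high fence bar along its back. Origin on the bench under the ledge; x points to the fence, y along the ledge, z up. Ledge: x -75 (open front) to +46 mm (fence face), y -145 (working end, at the robot's right) to +145 mm. A bolt lug 20 mm high lies past the +y end. Turned up to 0.25 rad.
- ledge_end (a point): Point at ledge height (36 mm above the bench) where the fence's face meets the working end of the ledge. Axes as the fixture's: the fence's face is x = 0, and what has negative y is past the working end.
- cover_plate: Loose drilled metal cover plate, 90 (x) by 170 (y) by 5 mm thick, about 0.5 kg, lying flat on the ledge; origin at the centre of its underside, axes as the fixture's when square. Starts about 7 to 21 mm off the fence, up to 0.08 rad askew, its leading (-y) end about 40 to 80 mm short of the working end. Slides with 2 to 5 N.
- plate_end (a point): Middle of the plate's leading (-y) end face, half-way up; 85 mm from the plate's centre.
- plate_back (a point): Middle of the plate's long back (+x) edge, half-way up, the edge that goes against the fence; 45 mm from the plate's centre.
- cam_lever (a joint): Angle (rad) of the cam clamp's lever: 0 = fully down (level), grows as it is raised; starts at 0.75 to 1.0 and stays where left. Down takes 0.2 N m, up to about 0.6 N m in the last 0.3 rad as the cam bites on the plate. Raised it leaves 2 to 4 mm above the plate. The lever runs from the hinge towards the fixture's -x, 98 mm long, its outer 55 mm a black grip 17 mm thick.
- cam_hinge (a point): The lever's hinge axis, parallel to the fixture's y, 62 mm above the bench, near the working end (27 mm short of it). The clamp's bracket, fixed on the fence, reaches from the fence over the ledge to 12 mm in front of this point, 17 mm to each side along y, up to 79 mm above the bench.
- lever_grip (a point): Point on the axis of the lever's black grip, 70 mm from the hinge; the grip's surface lies 8.5 mm out from it.
- file: Bystander, loose: flat file with a wooden handle, 24 mm thick, 285 mm long, lying on the bench in front of the fixture, parallel to it. Origin 12 mm from its mid-length, towards the blade.
- valve_spring: Bystander, loose: steel valve spring, 31 mm across, 42 mm high, standing, behind the fixture.
- bearing: Bystander, loose: ball bearing, 62 mm across, 16 mm high, behind the fixture.
- brush: Bystander, loose: brush, 194 mm long, lying to the right of the fixture.
- caliper: Bystander, loose: steel caliper, 215 mm long, lying farther to the right.
- piston: Bystander, loose: engine piston, 66 mm across, 57 mm high, standing to the right.

How it is judged:
At the end, for the whole second after the job is handed in: The plate lies flat on the ledge, its leading end 12 to 28 mm past the working end, the middle of its back edge within 3 mm of the fence's face and parallel to it within 0.03 rad, at rest; the cam lever is down (below 0.15 rad) and its cam presses on the plate with more than 3 N (y of plate_end in the frame of ledge_end between -0.028 and -0.012 m and x of plate_back in the frame of ledge_end above -0.003 m and angle between the y axis of cover_plate and the y axis of fixture, either way round below 0.03 rad and value of joint cam_lever below 0.15 rad and contact force between cam_lever and cover_plate above 3 N and angle between cover_plate's own z axis and vertical below 0.05 rad and linear speed of cover_plate below 0.01 m/s); the robot touches nothing.
It fails at once if the cover plate is lifted off the ledge (more than 10 mm), tipped or dropped (z of cover_plate in the frame of fixture above 0.046 m or z of cover_plate in the frame of fixture below 0.026 m or angle between cover_plate's own z axis and vertical above 0.15 rad).
It fails at once if a thing beside the work is shifted by more than 20 mm (distance of any of file, valve_spring, bearing, brush, caliper, piston from where it was at the start of the episode above 0.02 m).
It also fails if it takes over 69 s, if anything falls off the work surface, if the arm or the gripper's body presses on something with over 40 N, if the wrist force passes 120 N, or if a joint passes its speed limit or range.

## Working session

There is one attempt and no reset: what is moved stays moved. The work goes in short steps, Python scripts to look and compute and a tool call to move; the robot and the scene stay as the last step left them, time stands still between calls to the robot, and variables do not carry over. Pictures are saved under pics/ and viewed, and the job is handed in when it is done.

Besides the shell and the picture viewer there is one more tool, called after "Emit:" by a JSON object that holds its "fn" and its "kwargs". drive_tool: Moves the arm, as the interface text tells. Its arguments: {"type":"object","properties":{"series":{"type":"array","items":{"type":"array","items":{"type":"number"}}},"squeeze":{"type":"number"}},"required":["series"]}

```bash
ls; mkdir -p pics; python3 - <<'E'
from bench import r
import cv2,json
print(r.get_obs())
for n in("scene","top"):
    f=r.grab_frame(n); cv2.imwrite(f"pics/{n}0.png",f["frame"]); print(n,f["intrinsics"],f["rvec"],f["tvec"])
E
```

```text
pics
{'clock': 0.0, 'joints': array([ 1.08188688,  0.47780815,  0.0223245 ,  1.55647675, -0.01151525,
        1.10928579, -0.08312924]), 'qvel': array([-0.00110694,  0.0014606 , -0.00063307, -0.00075229,  0.00189958,
       -0.00059234, -0.00055695]), 'tau': array([-1.24675244e-03, -5.96459699e+01,  1.60714701e+00, -2.81201327e+01,
        1.24574019e-02,  9.35408782e-03,  8.25244172e-06]), 'tcp_pos': array([ 0.25065255, -0.62608659,  0.23030934]), 'orientation': array([-0.38849756,  2.01502979, -2.01135795]), 'contact_force': array([-0.45574743,  0.99232048, -0.05367659]), 'moment': array([ 0.00314751, -0.01967788,  0.01861457]), 'grip_width': 0.0851671670487531}
scene [[427.36118097   0.         251.47192725]
 [  0.         427.36118097 190.32754139]
 [  0.           0.           1.        ]] [ 0.62489305 -2.38773004  1.464851  ] [0.48679095 0.2407115  0.57928844]
top [[431.05716396   0.         252.7831537 ]
 [  0.         431.05716396 186.57806695]
 [  0.           0.           1.        ]] [ 2.1114389  -2.14270623  0.18083606] [-0.10244393  0.60040593  1.08218591]
```

View pics/scene0.png

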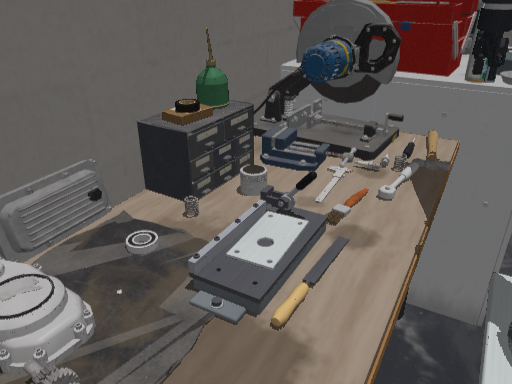

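View pics/top0.png

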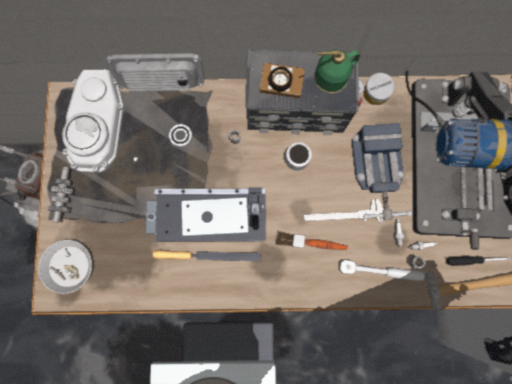

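```bash
cat > h.py <<'E'
import numpy as np,cv2
from bench import r
def load(n):
    f=r.grab_frame(n); return f
def ray(f,uv):
    R=cv2.Rodrigues(np.array(f["rvec"],float))[0]; t=np.array(f["tvec"],float).ravel()
    K=np.array(f["intrinsics"]); d=R.T@np.linalg.solve(K,[uv[0],uv[1],1]); return -R.T@t,d/np.linalg.norm(d)
def onz(f,uv,z):
    c,d=ray(f,uv); return c+d*(z-c[2])/d[2]
def proj(f,P):
    return cv2.projectPoints(np.array(P,float).reshape(-1,3),np.array(f["rvec"],float),np.array(f["tvec"],float),np.array(f["intrinsics"]),None)[0].reshape(-1,2)
def tri(f1,a,f2,b):
    c1,d1=ray(f1,a);c2,d2=ray(f2,b)
    s=np.linalg.lstsq(np.c_[d1,-d2],c2-c1,rcond=None)[0]
    p,q=c1+s[0]*d1,c2+s[1]*d2; return (p+q)/2,np.linalg.norm(p-q)
def crop(f,x0,y0,x1,y1,k,name):
    im=cv2.resize(f["frame"][y0:y1,x0:x1],None,fx=k,fy=k,interpolation=cv2.INTER_CUBIC); cv2.imwrite("pics/"+name,im)
E
python3 - <<'E'
from h import *
for n in("scene","top"):
    f=load(n); c,_=ray(f,(0,0)); print(n,c)
    crop(f,*((180,160,360,330) if n=="scene" else (140,175,300,275)),4 if n=="scene" else 5,n+"c.png")
E
```

```text
scene [0.22069517 0.59364473 0.47891767]
top [ 0.40089516 -0.11627118  1.1695608 ]
```

View pics/scenec.png

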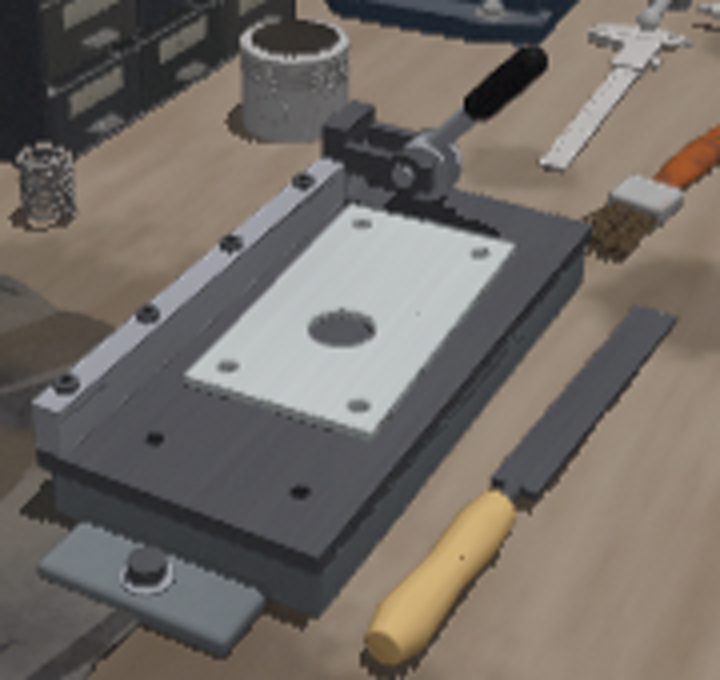

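View pics/topc.png

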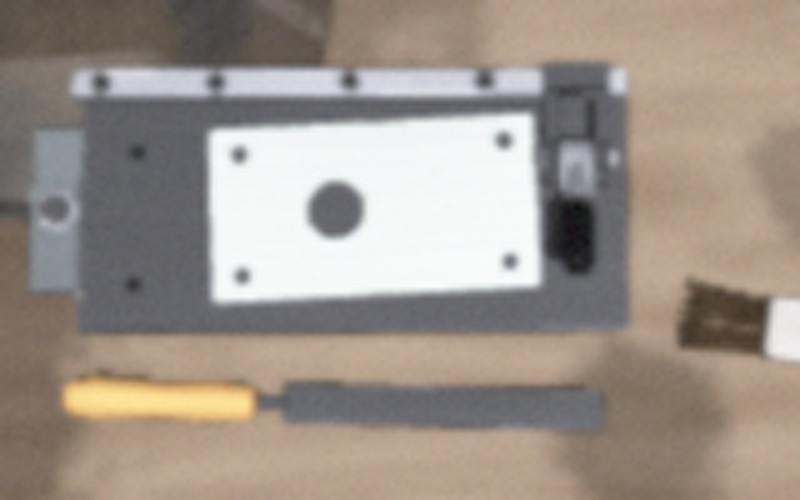

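The scene view shows the plate askew on the dark ledge (the far end nearer the fence), with the lever raised at the right end. In the top view the plate spans about px (182..248, 197..235), the ledge reaches right to about 266, and the fence face lies at about row 194. Next I measure the edges.

```bash
cat > m.py <<'E'
from h import *
def quad(mask):
    cs,_=cv2.findContours(mask,cv2.RETR_EXTERNAL,cv2.CHAIN_APPROX_NONE)
    c=max(cs,key=cv2.contourArea); h=cv2.convexHull(c)
    e=0.01
    while True:
        a=cv2.approxPolyDP(h,e*cv2.arcLength(h,True),True)
        if len(a)<=4: break
        e+=0.003
    a=a.reshape(-1,2).astype(float); pts=c.reshape(-1,2).astype(float)
    # refit sides by fitLine
    L=[]
    for i in range(len(a)):
        p,q=a[i],a[(i+1)%len(a)]; d=(q-p)/np.linalg.norm(q-p); n=np.array([-d[1],d[0]])
        s=(pts-p)@d; o=np.abs((pts-p)@n); ln=np.linalg.norm(q-p)
        k=pts[(s>.1*ln)&(s<.9*ln)&(o<2.5)]
        v=cv2.fitLine(k.astype(np.float32),cv2.DIST_HUBER,0,.01,.01).ravel(); L.append((v[2:],v[:2]))
    out=[]
    for i in range(len(L)):
        (p,d),(q,e2)=L[i-1],L[i]
        s=np.linalg.solve(np.c_[d,-e2],q-p); out.append(p+s[0]*d)
    return np.array(out)
def up(f,x0,y0,x1,y1,k=4):
    im=cv2.resize(f["frame"][y0:y1,x0:x1],None,fx=k,fy=k,interpolation=cv2.INTER_CUBIC); return im
def plate(f,box,thr=165,k=4):
    g=up(f,*box,k).min(2); m=(g>thr).astype(np.uint8)*255
    m=cv2.morphologyEx(m,cv2.MORPH_OPEN,np.ones((9,9)))
    q=quad(m); return (q+.5)/k-.5+np.array(box[:2]),m
E
python3 - <<'E'
from m import *
t=load("top"); s=load("scene")
for thr in(150,170):
    q,m=plate(t,(175,193,255,240),thr); 
    P=np.array([onz(t,u,.041) for u in q]); print(thr,q.round(1).tolist(),"\n",P.round(4).tolist(),[round(np.linalg.norm(P[i]-P[i-1])*1e3,1) for i in range(4)],P.mean(0))
    q2,m2=plate(s,(218,205,315,275),thr)
    P2=np.array([onz(s,u,.041) for u in q2]); print(thr,q2.round(1).tolist(),"\n",P2.round(4).tolist(),[round(np.linalg.norm(P2[i]-P2[i-1])*1e3,1) for i in range(4)],P2.mean(0))
    # match and triangulate
    for a,p in zip(q,P):
        j=np.argmin(np.linalg.norm(P2-p,axis=1)); x,e=tri(t,a,s,q2[j]); print("tri",x.round(4),round(e,4))
# profiles
im=t["frame"].astype(int)
print("row220 right",[tuple(im[200,c]) for c in range(240,275,1)][::1])
E
```

```text
150 [[246.2, 197.3], [248.2, 232.0], [181.6, 235.4], [181.6, 200.2]] 
 [[0.5722, -0.0935, 0.041], [0.4805, -0.0974, 0.041], [0.4742, 0.0763, 0.041], [0.5672, 0.0777, 0.041]] [np.float64(171.2), np.float64(91.7), np.float64(173.9), np.float64(93.0)] [ 0.52352785 -0.00924562  0.041     ]
150 [[308.0, 220.9], [272.3, 267.5], [226.5, 253.5], [266.8, 210.8]] 
 [[0.4841, -0.0952, 0.041], [0.4773, 0.0738, 0.041], [0.5657, 0.0773, 0.041], [0.5742, -0.0913, 0.041]] [np.float64(90.2), np.float64(169.1), np.float64(88.5), np.float64(168.8)] [ 0.52529748 -0.00884758  0.041     ]
tri [ 0.5736 -0.093   0.0401] 0.0027
tri [ 0.4825 -0.0968  0.0402] 0.0041
tri [0.475  0.0763 0.0433] 0.002
tri [0.5665 0.0773 0.0409] 0.0016
170 [[245.7, 197.3], [248.0, 231.8], [182.1, 235.2], [181.2, 200.6]] 
 [[0.5724, -0.0921, 0.041], [0.4813, -0.097, 0.041], [0.4748, 0.0751, 0.041], [0.5661, 0.0787, 0.041]] [np.float64(170.9), np.float64(91.2), np.float64(172.2), np.float64(91.4)] [ 0.52365779 -0.00885335  0.041     ]
170 [[307.6, 220.9], [272.2, 267.1], [226.9, 253.3], [266.8, 211.3]] 
 [[0.4847, -0.0945, 0.041], [
[... 1264 characters left out ...]
p.int64(104), np.int64(97), np.int64(99)), (np.int64(108), np.int64(101), np.int64(100)), (np.int64(111), np.int64(102), np.int64(102)), (np.int64(110), np.int64(103), np.int64(101)), (np.int64(110), np.int64(108), np.int64(113)), (np.int64(121), np.int64(129), np.int64(144)), (np.int64(132), np.int64(148), np.int64(169)), (np.int64(139), np.int64(159), np.int64(181)), (np.int64(140), np.int64(160), np.int64(184)), (np.int64(140), np.int64(160), np.int64(181)), (np.int64(141), np.int64(161), np.int64(182)), (np.int64(139), np.int64(159), np.int64(180)), (np.int64(139), np.int64(161), np.int64(184)), (np.int64(139), np.int64(158), np.int64(182)), (np.int64(139), np.int64(160), np.int64(183))]
```

```bash
cat > fx.py <<'E'
from m import *
def edge(f,pts0,pts1,n,half=8,fn=None,pick="max"):
    """subpixel strongest step across a line p0-p1; sampled perpendicular"""
    g=f["frame"].astype(np.float32); ch=fn(g)
    p0,p1=np.array(pts0,float),np.array(pts1,float); d=(p1-p0)/np.linalg.norm(p1-p0); nn=np.array([-d[1],d[0]])
    s=np.linspace(-half,half,half*8+1); out=[]
    for a in np.linspace(0.05,.95,n):
        c=p0+a*(p1-p0); q=c+s[:,None]*nn
        v=cv2.remap(ch,q[:,0].astype(np.float32)[None],q[:,1].astype(np.float32)[None],cv2.INTER_CUBIC).ravel()
        v=cv2.GaussianBlur(v[None],(0,0),3).ravel(); gr=np.abs(np.gradient(v)); out.append(c+s[np.argmax(gr)]*nn)
    out=np.array(out,np.float32); v=cv2.fitLine(out,cv2.DIST_HUBER,0,.01,.01).ravel()
    res=np.abs((out-v[2:])@np.array([-v[1],v[0]])); return v[2:],v[:2],np.median(res)
def isect(a,b):
    s=np.linalg.solve(np.c_[a[1],-b[1]],b[0]-a[0]); return a[0]+s[0]*a[1]
sat=lambda g:g[...,2]-g[...,0]   # red-blue: wood vs grey
gray=lambda g:g.mean(2)
E
python3 - <<'E'
from fx import *
t=load("top")
fr=edge(t,(160,241),(262,240.5),30,6,sat); rt=edge(t,(265.5,200),(265.5,236),15,6,sat); lf=edge(t,(156,236),(156.5,203),15,5,gray)
ff=edge(t,(160,194.3),(243,194.3),30,5,gray)
for e in(fr,rt,lf,ff): print(e)
c=[isect(fr,rt),isect(fr,lf),isect(ff,lf),isect(ff,rt)]
P=[onz(t,u,.036) for u in c]
print(np.round(c,1).tolist(),np.round(P,4).tolist())
# fence face top edge at z .060
print("fence top edge", [onz(t,(u,194.3),.060).round(4) for u in (165,240)])
a=ff[0]-ff[1]*40;b=ff[0]+ff[1]*40
print("z36",onz(t,a,.036),onz(t,b,.036),"z60",onz(t,a,.06),onz(t,b,.06))
print("lens",[np.linalg.norm(P[i]-P[i-1]).round(4) for i in range(4)])
for z in(.036,): print("front yaw",P[1]-P[0], "right", P[3]-P[0])
E
```

```text
(array([209.10191, 241.00931], dtype=float32), array([ 0.99998796, -0.00490202], dtype=float32), np.float32(4.4826884e-06))
(array([265.1    , 219.38857], dtype=float32), array([0.01473083, 0.9998915 ], dtype=float32), np.float32(0.09087402))
(array([155.40974, 218.8507 ], dtype=float32), array([ 0.02594438, -0.9996634 ], dtype=float32), np.float32(0.24230742))
(array([207.93965, 195.375  ], dtype=float32), array([0.99799925, 0.06322552], dtype=float32), np.float32(1.0204813))
[[265.3999938964844, 240.6999969482422], [154.8000030517578, 241.3000030517578], [156.10000610351562, 192.10000610351562], [264.79998779296875, 199.0]] [[0.4576, -0.1422, 0.036], [0.4604, 0.1471, 0.036], [0.5908, 0.147, 0.036], [0.5678, -0.1426, 0.036]]
fence top edge [array([0.5805, 0.1181, 0.06  ]), array([ 0.5776, -0.0777,  0.06  ])]
z36 [0.58822581 0.11514513 0.036     ] [ 0.57136419 -0.09766563  0.036     ] z60 [0.5842596  0.11024553 0.06      ] [ 0.56775499 -0.09805955  0.06      ]
lens [np.float64(0.1102), np.float64(0.2893), np.float64(0.1304), np.float64(0.2906)]
front yaw [0.00276732 0.28925474 0.        ] right [ 0.1102099  -0.00048144  0.        ]
```

```bash
python3 - <<'E'
from fx import *
t=load("top"); s=load("scene")
# predicted projections of ledge and fence in scene, for yaw/org guess
th=-0.0096; R=np.array([[np.cos(th),-np.sin(th),0],[np.sin(th),np.cos(th),0],[0,0,1]])
o=np.array([0.4590,0.00245,0])+R@np.array([.075,0,0]); print("origin",o)
pts={"FR":(-.075,-.145,.036),"FL":(-.075,.145,.036),"BL":(.046,.145,.036),"ftL":(.046,.145,.06),"ftR":(.046,-.145,.06),"hinge_end":(.046,-.145,.036)}
W={k:o+R@np.array(v) for k,v in pts.items()}
for f,n in((s,"scene"),(t,"top")):
    print(n,{k:proj(f,w)[0].round(1).tolist() for k,w in W.items()})
im=s["frame"][160:330,180:360]; k=4; im=cv2.resize(im,None,fx=k,fy=k,interpolation=cv2.INTER_CUBIC)
for w in W.values():
    u=((proj(s,w)[0]-[180,160]+.5)*k).astype(int); cv2.circle(im,tuple(int(x) for x in u),4,(0,0,255),1)
cv2.imwrite("pics/s1.png",im)
im=up(t,140,175,300,275,5)
for w in W.values():
    u=((proj(t,w)[0]-[140,175]+.5)*5).astype(int); cv2.circle(im,tuple(int(x) for x in u),4,(0,0,255),1)
cv2.imwrite("pics/t1.png",im)
E
```

```text
origin [0.53399654 0.00173001 0.        ]
scene {'FR': [328.9, 215.8], 'FL': [260.2, 299.3], 'BL': [196.2, 274.6], 'ftL': [195.2, 262.8], 'ftR': [276.5, 192.1], 'hinge_end': [276.2, 201.9]}
top {'FR': [265.6, 240.7], 'FL': [154.7, 241.3], 'BL': [156.3, 195.6], 'ftL': [154.2, 194.1], 'ftR': [265.3, 193.5], 'hinge_end': [265.1, 195.0]}
```

View pics/s1.png

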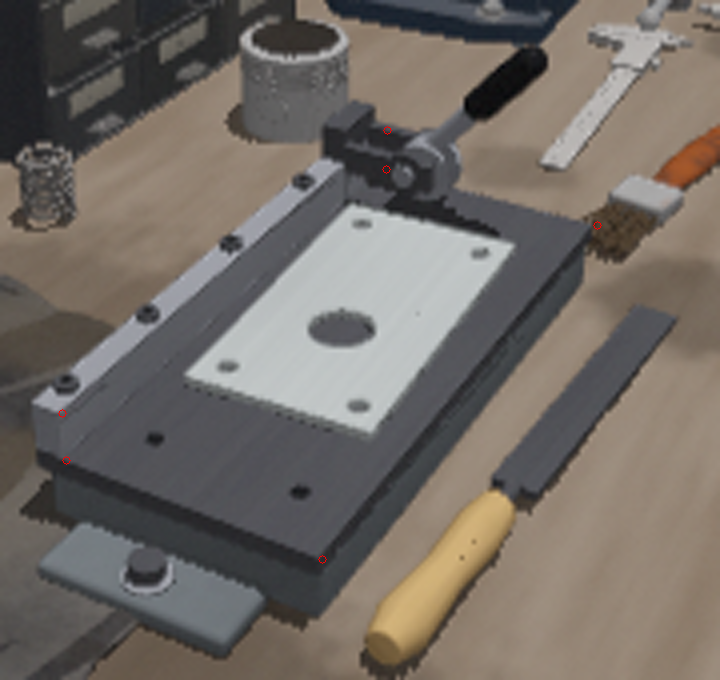

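View pics/t1.png

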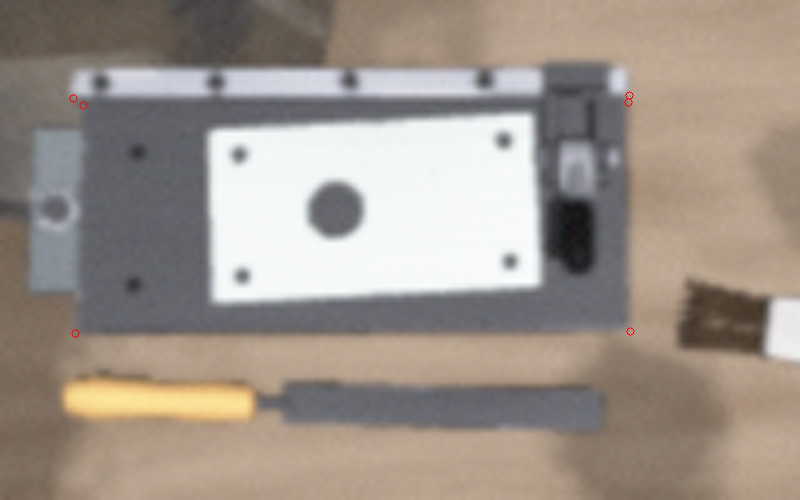

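```bash
cat >> h.py <<'E'
from scipy.spatial.transform import Rotation as Ro
Rt=Ro.from_euler
def goal(p,yaw=None):
    """row (mm,deg) from current pose to world p, tool down; yaw=angle of tool z axis about world z from +y"""
    ob=r.get_obs(); R=Ro.from_rotvec(ob["orientation"]).as_matrix()
    tr=R.T@(np.array(p)-ob["tcp_pos"])*1e3
    rv=np.zeros(3)
    if yaw is not None:
        z=np.array([-np.sin(yaw),np.cos(yaw),0]); y=np.array([0,0,-1.]); x=np.cross(y,z)
        rv=np.degrees(Ro.from_matrix(R.T@np.c_[x,y,z]).as_rotvec())
    print("t",ob["clock"],"pos",ob["tcp_pos"].round(4),"F",ob["contact_force"].round(1),"row",tr.round(1),rv.round(2))
E
python3 - <<'E'
from fx import *
ob=r.get_obs(); print(Ro.from_rotvec(ob["orientation"]).as_matrix().round(3)); 
goal([.45,-.3,.23],0); goal([.45,-.3,.23],np.pi)
t=load("top");s=load("scene")
# hinge area & black grip masks
for f,b,n in((t,(240,185,272,245),"t"),(s,(280,165,325,215),"s")):
    im=up(f,*b,10); g=im.max(2); m=(g<45).astype(np.uint8)*255
    print(n,im.shape); cv2.imwrite(f"pics/{n}g.png",im)
    cs,_=cv2.findContours(m,0,2)
    for c in cs:
        if cv2.contourArea(c)>2000:
            re=cv2.fitEllipse(c); print(cv2.contourArea(c)/100,(np.array(re[0])+.5)/10-.5+np.array(b[:2]),np.array(re[1])/10,re[2])
E
```

```text
[[-0.928 -0.     0.372]
 [-0.372  0.    -0.928]
 [ 0.    -1.    -0.   ]]
t 0.45 pos [ 0.2509 -0.6266  0.2312] F [-0.  -0.8 -0.6] row [-306.3    1.3 -229.2] [ 0.0000e+00 -1.5818e+02 -1.0000e-02]
t 0.45 pos [ 0.2509 -0.6266  0.2312] F [-0.  -0.8 -0.6] row [-306.3    1.3 -229.2] [1.000e-02 2.182e+01 0.000e+00]
t (600, 320, 3)
78.335 [254.24384155 221.26585999] [ 7.63007812 14.25758362] 176.58729553222656
s (500, 450, 3)
67.395 [287.41350708 208.96540833] [11.73499146 13.35888824] 114.46220397949219
168.285 [305.83295593 180.35718536] [ 8.45736618 26.75118408] 50.274192810058594
```

View pics/tg.png

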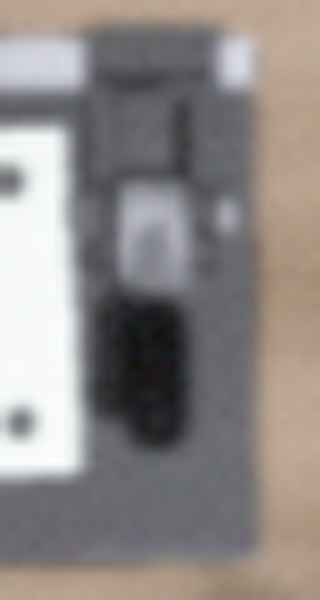

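View pics/sg.png

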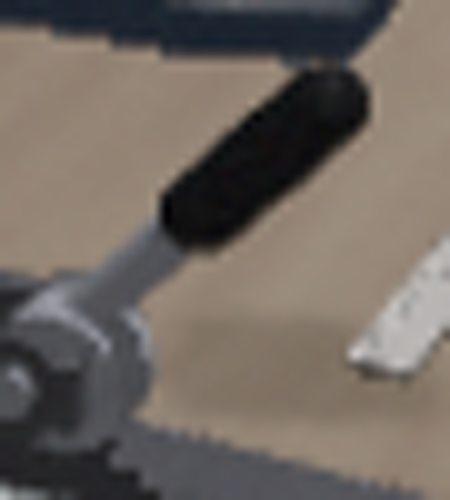

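```bash
python3 - <<'E'
from fx import *
t=load("top");s=load("scene")
for u in((254.9,221.5),(255.4,222)): print(tri(t,u,s,(305.8,180.4)))
g,_=tri(t,(255.2,221.8),s,(305.8,180.4))
h=g[2]-.062; print("theta",np.arcsin(h/.07),"hinge x",g[0]+np.sqrt(.07**2-h**2))
# pin on +y face: 
c,d=ray(s,(281.2,204)); p=c+d*(.062-c[2])/d[2]; print("pin",p)
print("scene ledge FR",onz(s,(327.3,217.2),.036),"FL",onz(s,(260,299.7),.036), "BL",onz(s,(190,273.5),.036))
E
```

```text
(array([ 0.50108696, -0.11532201,  0.11752265]), np.float64(0.0010986173744359203))
(array([ 0.50062612, -0.11626883,  0.11710293]), np.float64(0.0026603820019305514))
theta 0.9101201271901899 hinge x 0.543766132857564
pin [ 0.54475379 -0.09732511  0.062     ]
scene ledge FR [ 0.45837574 -0.13551381  0.036     ] FL [0.46021741 0.14841643 0.036     ] BL [0.59204515 0.14887008 0.036     ]
```

Emit:
{"fn": "drive_tool", "kwargs": {"series": [[-60,-20,0,0,7,0,0],[-110,-20,0,0,15,0,0],[-160,-20,-40,0,21.8,0,0],[-200,-20,-80,0,21.8,0,0],[-240,-20,-120,0,21.8,0,0]]}}

```text
clock: 1.15
tcp_pos: [0.4152, -0.4579, 0.2512]
orientation: [-0.001, 2.22, -2.221]
contact_force: [0.3, -1.2, 0.0]
grip_width: 0.0122
```

Emit:
{"fn": "drive_tool", "kwargs": {"series": [[0,10,-50,0,0,0,0],[-10,20,-100,0,0,0,0],[-20,30,-150,0,0,0,0],[-25,40,-200,0,0,0,0],[-30,50,-250,0,0,0,0]]}}

```text
clock: 1.65
tcp_pos: [0.4443, -0.215, 0.203]
orientation: [0.001, 2.22, -2.221]
contact_force: [1.9, 0.5, 0.0]
grip_width: 0.0001
```

Emit:
{"fn": "drive_tool", "kwargs": {"series": [[0,0,-50,0,0,0,0],[0,0,-100,0,0,0,0],[0,0,-150,0,0,0,0],[0,0,-200,0,0,0,0],[0,0,-225,0,0,0,0]]}}

```text
clock: 2.15
tcp_pos: [0.4439, 0.0143, 0.2034]
orientation: [-0.003, 2.218, -2.217]
contact_force: [0.4, -0.6, -0.2]
grip_width: -0.0001
```

```bash
python3 - <<'E'
from h import *
goal([.446,0.003,.06],np.pi)
E
```

```text
t 2.15 pos [0.4439 0.0143 0.2034] F [ 0.4 -0.6 -0.2] row [ -1.7 143.4  11.4] [ 0.02  0.32 -0.16]
```

Emit:
{"fn": "drive_tool", "kwargs": {"series": [[0,50,6,0,0.3,-0.2,0],[0,100,9,0,0.3,-0.2,0],[-1,143,9,0,0.3,-0.2,0],[-1,143,9,0,0.3,-0.2,0]]}}

```text
clock: 2.55
tcp_pos: [0.4414, 0.0051, 0.0563]
orientation: [0.013, -2.216, 2.217]
contact_force: [-0.6, -0.4, -0.5]
grip_width: -0.0
```

```bash
python3 - <<'E'
from h import *
goal([.446,0.003,.0385],np.pi)
E
```

```text
t 2.55 pos [0.4414 0.0051 0.0563] F [-0.6 -0.4 -0.5] row [-4.8 17.7  2.1] [-0.01  0.05  0.62]
```

Emit:
{"fn": "drive_tool", "kwargs": {"series": [[-4,6,2,0,0,0.3,0],[-4,12,2,0,0,0.6,0],[-4,16,2,0,0,0.6,0],[-4,17,2,0,0,0.6,0],[-4,17,2,0,0,0.6,0]]}}

```text
clock: 3.05
tcp_pos: [0.4458, 0.0031, 0.04]
orientation: [0.0, 2.22, -2.221]
contact_force: [-0.8, 0.1, -0.4]
grip_width: -0.0002
```

```bash
python3 - <<'E'
from h import *
goal([.446,0.003,.0385],np.pi)
f=load("scene"); crop(f,180,160,380,310,4,"s2.png"); f=load("top"); crop(f,140,175,300,275,5,"t2.png")
goal([.446,0.003,.0385],np.pi)
E
```

```text
t 3.05 pos [0.4458 0.0031 0.04  ] F [-0.8  0.1 -0.4] row [-0.2  1.5  0.1] [-0.01  0.04 -0.07]
t 3.15 pos [0.4456 0.0031 0.0398] F [0.4 0.4 0.6] row [-0.4  1.3  0.1] [-0.01  0.05 -0.05]
```

View pics/s2.png

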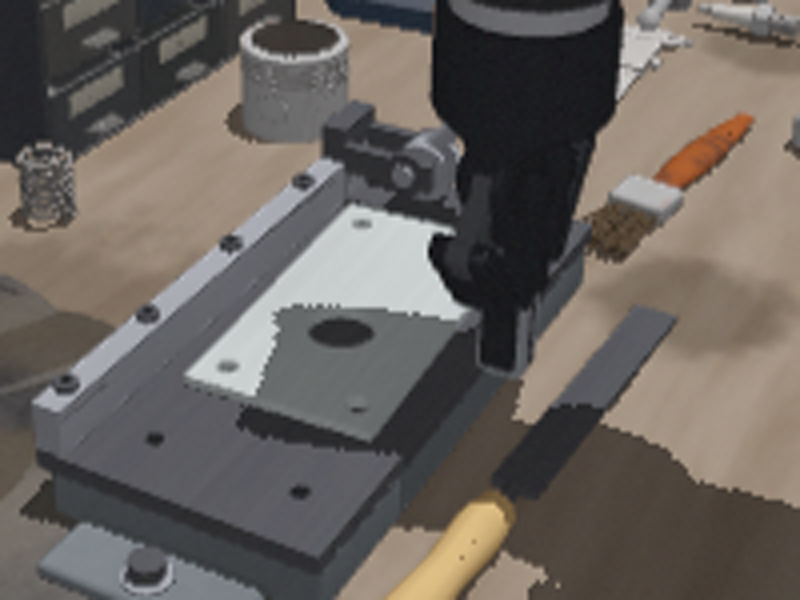

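The closed fingers hang just in front of the plate's front edge, at about px (500,360) in the crop, in front of the ledge. I push towards the fence.

Emit:
{"fn": "drive_tool", "kwargs": {"series": [[-5,1,0,0,0,0,0],[-10,1,0,0,0,0,0],[-15,1,0,0,0,0,0],[-18,1,0,0,0,0,0],[-20,1,0,0,0,0,0]]}}

```text
clock: 3.65
tcp_pos: [0.4661, 0.0032, 0.0388]
orientation: [0.0, 2.22, -2.221]
contact_force: [-0.5, 0.5, 0.7]
grip_width: 0.0003
```

Emit:
{"fn": "drive_tool", "kwargs": {"series": [[-2,0,0,0,0,0,0],[-4,0,0,0,0,0,0],[-6,0,0,0,0,0,0]]}}

```text
clock: 3.95
tcp_pos: [0.471, 0.0031, 0.0385]
orientation: [0.003, -2.221, 2.222]
contact_force: [-2.8, 0.7, 2.8]
grip_width: 0.0001
```

Emit:
{"fn": "drive_tool", "kwargs": {"series": [[-2,0,0,0,0,0,0],[-4,0,0,0,0,0,0]]}}

```text
clock: 4.15
tcp_pos: [0.4741, 0.0031, 0.0385]
orientation: [0.005, -2.22, 2.221]
contact_force: [-4.4, 0.8, 4.3]
grip_width: -0.0001
```

```bash
python3 - <<'E'
from h import *
f=load("scene"); crop(f,200,180,340,290,5,"s3.png")
goal([.48,0.003,.0385],np.pi)
E
```

```text
t 4.2 pos [0.4748 0.0031 0.0386] F [-3.1 -0.4  2.9] row [-5.2  0.   0.1] [-0.03  0.05  0.12]
```

View pics/s3.png

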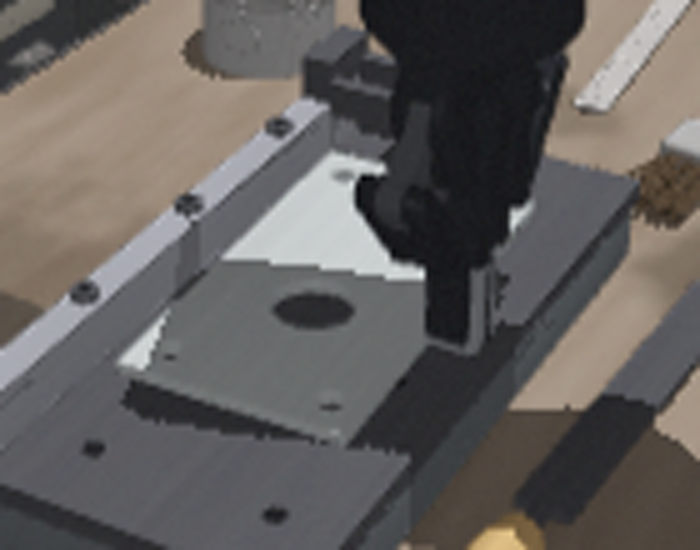

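The fingertip stands on the ledge against the plate's front edge, and the plate is moving toward the fence. I continue.

Emit:
{"fn": "drive_tool", "kwargs": {"series": [[-2,0,0,0,0,0,0],[-4,0,0,0,0,0,0]]}}

```text
clock: 4.4
tcp_pos: [0.4787, 0.0031, 0.0385]
orientation: [0.004, -2.22, 2.221]
contact_force: [-3.8, 1.5, 3.7]
grip_width: 0.0002
```

Emit:
{"fn": "drive_tool", "kwargs": {"series": [[-1.5,0,0,0,0,0,0],[-3,0,0,0,0,0,0]]}}

```text
clock: 4.6
tcp_pos: [0.4805, 0.0035, 0.0384]
orientation: [0.007, -2.219, 2.22]
contact_force: [-9.0, 2.3, 8.6]
grip_width: -0.0
```

Emit:
{"fn": "drive_tool", "kwargs": {"series": [[-1.5,0,0,0,0,0,0],[-2,0,0,0,0,0,0]]}}

```text
clock: 4.8
tcp_pos: [0.4807, 0.0036, 0.0383]
orientation: [0.012, -2.217, 2.219]
contact_force: [-9.9, 0.9, 12.3]
grip_width: 0.0003
```

Emit:
{"fn": "drive_tool", "kwargs": {"series": [[4,0,0,0,0,0,0],[15,-1,0,0,0,0,0],[30,-10,-10,0,0,0,0],[45,-50,-40,0,0,0,0],[50,-90,-90,0,0,0,0]]}}

```text
clock: 5.3
tcp_pos: [0.4309, 0.0798, 0.119]
orientation: [0.009, -2.213, 2.218]
contact_force: [2.0, 0.3, 0.1]
grip_width: 0.0001
```

```bash
python3 - <<'E'
from fx import *
f=load("scene"); crop(f,200,180,340,290,5,"s4.png"); t=load("top"); crop(t,140,175,300,275,5,"t4.png")
goal([.52,0.1,.1],np.pi)
E
```

```text
t 5.4 pos [0.4352 0.0866 0.1223] F [ 0.8  0.6 -1.1] row [-84.9  22.4 -12.6] [ 0.18  0.46 -0.03]
```

View pics/s4.png

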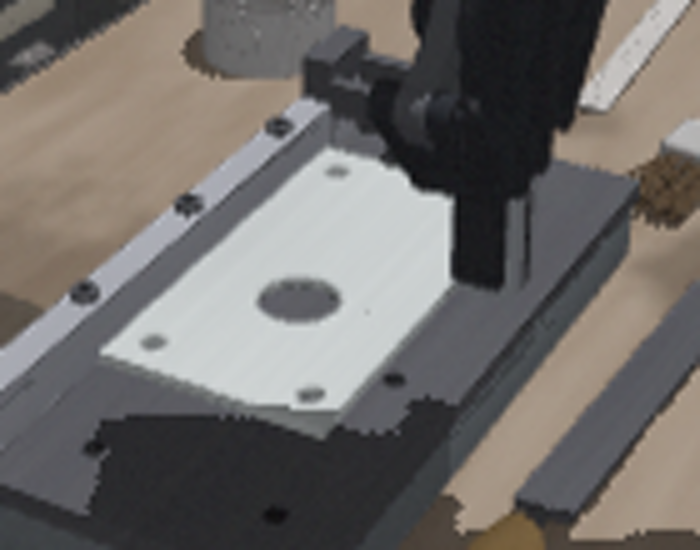

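View pics/t4.png

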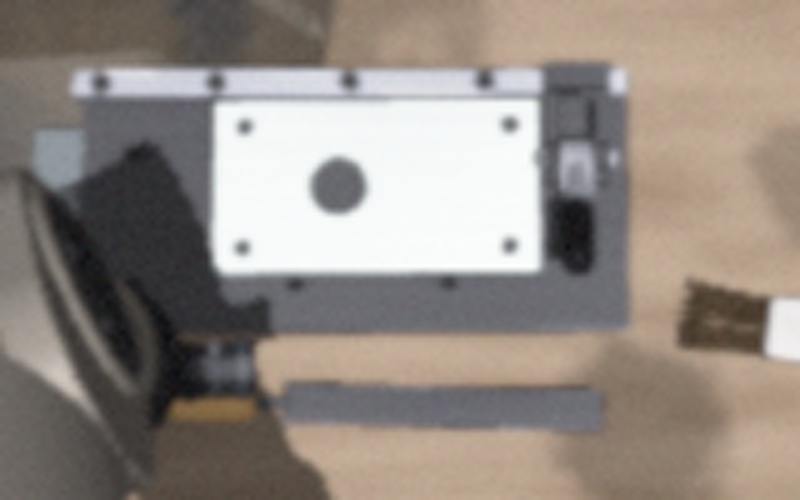

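The plate now lies flush and parallel to the fence. Its leading end is at about px 248 and the working end at about px 265. Next I go behind its trailing end.

Emit:
{"fn": "drive_tool", "kwargs": {"series": [[-40,0,-12,0,0.4,0,0],[-80,10,-20,0,0.4,0,0],[-100,30,-22,0,0.4,0,0],[-100,50,-22,0,0.4,0,0],[-100,60,-22,0,0.4,0,0]]}}

```text
clock: 5.9
tcp_pos: [0.5345, 0.1088, 0.0603]
orientation: [0.002, -2.224, 2.218]
contact_force: [-0.4, -0.5, 0.8]
grip_width: 0.0001
```

```bash
python3 - <<'E'
from h import *
goal([.535,0.107,.0378],np.pi)
E
```

```text
t 5.9 pos [0.5345 0.1088 0.0603] F [-0.4 -0.5  0.8] row [-0.6 22.5  1.9] [0.14 0.03 0.08]
```

Emit:
{"fn": "drive_tool", "kwargs": {"series": [[0,8,0,0,0,0,0],[0,16,0,0,0,0,0],[0,21,0,0,0,0,0],[0,22,0,0,0,0,0],[0,22,0,0,0,0,0]]}}

```text
clock: 6.4
tcp_pos: [0.5346, 0.109, 0.0387]
orientation: [0.002, -2.224, 2.218]
contact_force: [-0.3, -0.7, -0.0]
grip_width: -0.0002
```

Emit:
{"fn": "drive_tool", "kwargs": {"series": [[0,0.5,5,0,0,0,0],[0,0.5,10,0,0,0,0],[0,0.5,14,0,0,0,0],[0,0.5,18,0,0,0,0]]}}

```text
clock: 6.8
tcp_pos: [0.5347, 0.0902, 0.0383]
orientation: [0.001, -2.224, 2.218]
contact_force: [1.0, -0.2, 0.1]
grip_width: -0.0003
```

Emit:
{"fn": "drive_tool", "kwargs": {"series": [[0,0.5,4,0,0,0,0],[0,0.5,8,0,0,0,0],[0,0.5,12,0,0,0,0]]}}

```text
clock: 7.1
tcp_pos: [0.5348, 0.0784, 0.0377]
orientation: [0.001, -2.225, 2.218]
contact_force: [-0.4, 2.0, -0.6]
grip_width: -0.0002
```

Emit:
{"fn": "drive_tool", "kwargs": {"series": [[0,0,4,0,0,0,0],[0,0,8,0,0,0,0],[0,0,12,0,0,0,0]]}}

```text
clock: 7.4
tcp_pos: [0.5348, 0.0664, 0.0377]
orientation: [-0.001, 2.225, -2.217]
contact_force: [-0.5, 2.3, -0.3]
grip_width: -0.0003
```

```bash
python3 - <<'E'
from fx import *
f=load("scene"); crop(f,200,180,340,290,5,"s5.png"); t=load("top"); crop(t,140,175,300,275,5,"t5.png")
goal([.535,0.02,.0380],np.pi)
E
```

```text
t 7.5 pos [0.5348 0.0655 0.0377] F [ 0.1 -0.8  0.7] row [-0.2 -0.4 45.5] [ 0.16 -0.04  0.02]
```

View pics/s5.png

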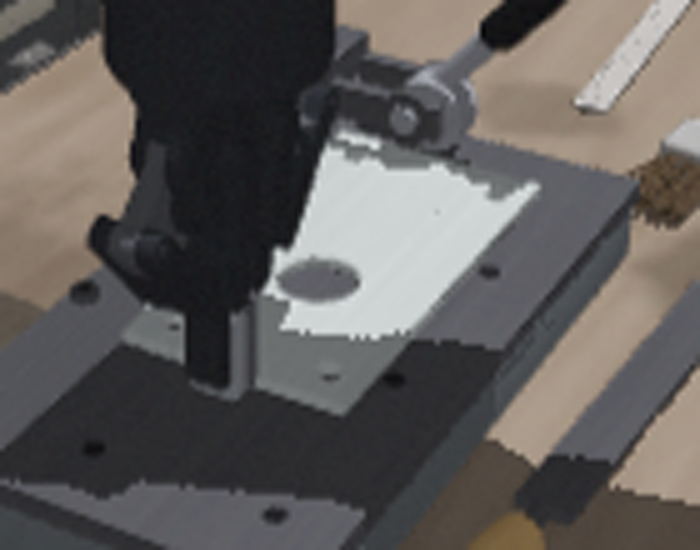

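View pics/t5.png

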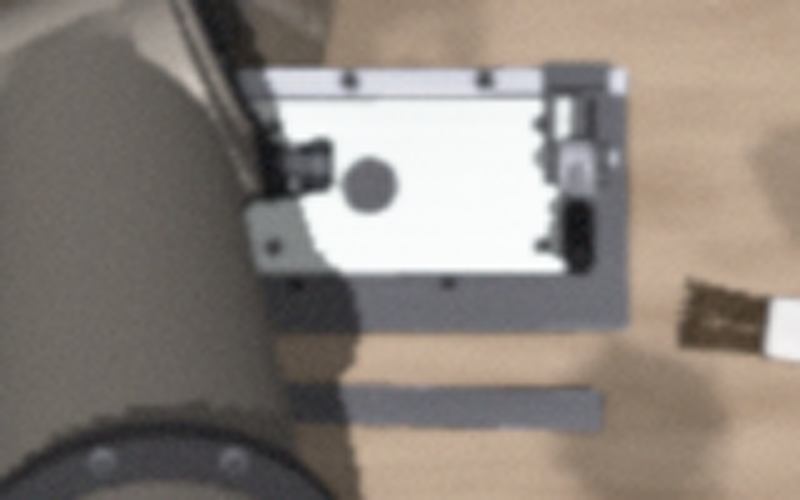

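The plate stays flush and has advanced 16 mm (the hole moved from px 207.6 to 213.8). I push on.

Emit:
{"fn": "drive_tool", "kwargs": {"series": [[0,0,5,0,0,0,0],[0,0,10,0,0,0,0],[0,0,15,0,0,0,0],[0,0,20,0,0,0,0],[0,0,25,0,0,0,0]]}}

```text
clock: 8.0
tcp_pos: [0.5346, 0.0404, 0.0377]
orientation: [0.0, -2.224, 2.218]
contact_force: [-1.4, 3.5, 1.8]
grip_width: 0.0
```

Emit:
{"fn": "drive_tool", "kwargs": {"series": [[0,0,5,0,0,0,0],[0,0,10,0,0,0,0],[0,0,15,0,0,0,0],[0,0,19,0,0,0,0],[0,0,21,0,0,0,0]]}}

```text
clock: 8.5
tcp_pos: [0.5346, 0.0188, 0.0376]
orientation: [-0.0, -2.224, 2.217]
contact_force: [-0.6, 3.3, 1.0]
grip_width: -0.0001
```

```bash
python3 - <<'E'
from fx import *
f=load("scene"); crop(f,200,180,340,290,5,"s6.png"); t=load("top"); crop(t,140,175,300,275,5,"t6.png")
goal([.535,0.015,.0380],np.pi)
E
```

```text
t 8.6 pos [0.5346 0.0186 0.0376] F [-0.6  1.1  0.9] row [-0.4 -0.4  3.6] [ 0.14 -0.06  0.04]
```

View pics/s6.png

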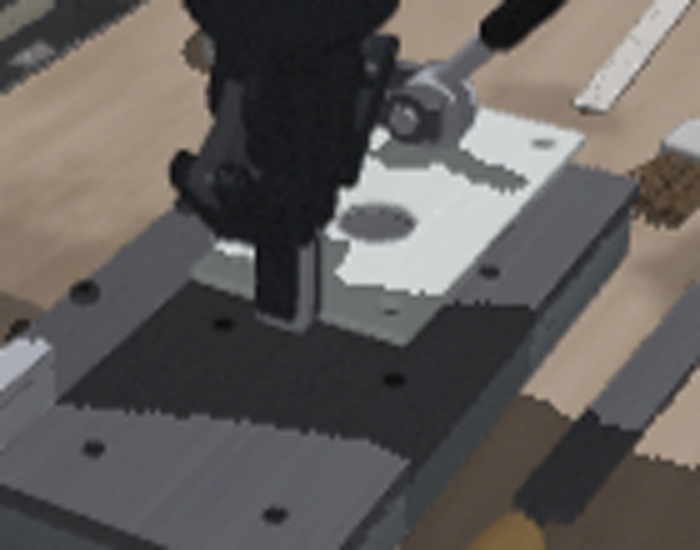

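View pics/t6.png

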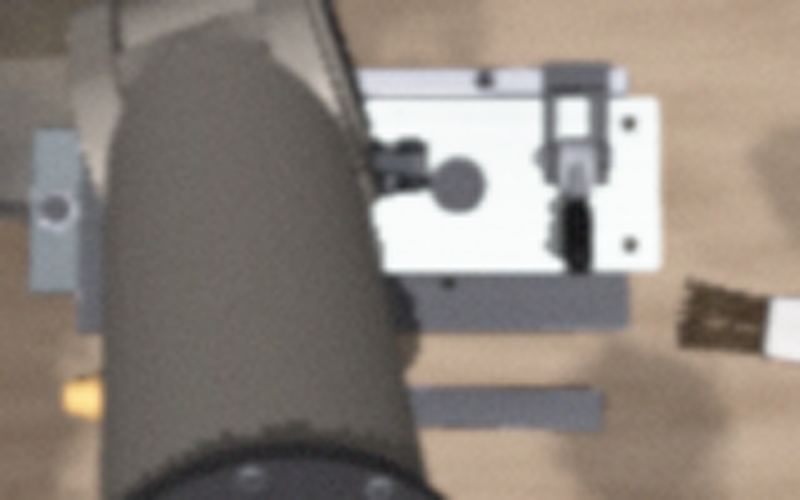

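The leading end sits at about px 272.2 against the working end at 265.6, so it sticks out about 17 mm and is still flush. I push about 2.5 mm more, then back off and measure.

Emit:
{"fn": "drive_tool", "kwargs": {"series": [[0,0,1.5,0,0,0,0],[0,0,2.5,0,0,0,0],[0,0,2.5,0,0,0,0]]}}

```text
clock: 8.9
tcp_pos: [0.5346, 0.016, 0.0376]
orientation: [-0.0, -2.223, 2.218]
contact_force: [-1.7, 1.4, 0.1]
grip_width: -0.0001
```

Emit:
{"fn": "drive_tool", "kwargs": {"series": [[0,0,-5,0,0,0,0],[0,-2,-15,0,0,0,0],[10,-20,-30,0,0,0,0],[40,-50,-50,0,0,0,0],[80,-80,-70,0,0,0,0]]}}

```text
clock: 9.4
tcp_pos: [0.4578, 0.0859, 0.1166]
orientation: [-0.002, -2.224, 2.218]
contact_force: [-0.1, 1.5, 0.7]
grip_width: 0.0
```

```bash
python3 - <<'E'
from fx import *
f=load("scene"); crop(f,200,180,340,290,5,"s7.png"); t=load("top"); crop(t,140,175,300,275,5,"t7.png")
goal([.442,-.042,.08],np.pi)
fr=edge(t,(205,241),(262,240.5),20,6,sat)
rt=edge(t,(265.5,230),(265.5,238),9,6,sat)
pe=edge(t,(272.3,198),(272.3,228),15,5,lambda g:g[...,0]); pf=edge(t,(217,229.5),(246,229.5),20,4,gray)
for e in (fr,rt,pe,pf): print(e)
A=onz(t,rt[0],.036);B=onz(t,pe[0],.041);print(A,B,"overhang",A[1]-B[1])
k=[onz(t,pf[0]+pf[1]*s,.041) for s in(-20,20)];d=k[1]-k[0];print("plate yaw",np.arctan(-d[0]/d[1]),k)
k=[onz(t,fr[0]+fr[1]*s,.036) for s in(-20,20)];d=k[1]-k[0];print("fix yaw",np.arctan(-d[0]/d[1]),k)
E
```

```text
t 9.5 pos [0.4552 0.0879 0.1185] F [ 0.5  0.5 -0.8] row [ 13.9  38.  129.9] [ 0.18  0.26 -0.11]
(array([231.07198, 240.9963 ], dtype=float32), array([ 0.99999034, -0.00439571], dtype=float32), np.float32(0.13681659))
(array([265.3611, 234.    ], dtype=float32), array([0.04164714, 0.9991324 ], dtype=float32), np.float32(0.03891187))
(array([272.625  , 213.19286], dtype=float32), array([0.01298065, 0.9999157 ], dtype=float32), np.float32(0.052667998))
(array([234.38474, 229.     ], dtype=float32), array([ 1.0000000e+00, -1.8787727e-08], dtype=float32), np.float32(1.548504e-07))
[ 0.47511032 -0.14234827  0.036     ] [ 0.5289939  -0.16237175  0.041     ] overhang 0.020023476295417064
plate yaw -0.014625901863648006 [array([ 0.48974395, -0.00921747,  0.041     ]), array([ 0.48821413, -0.11380626,  0.041     ])]
fix yaw -0.01006784282285067 [array([ 4.58730515e-01, -1.25525028e-04,  3.60000000e-02]), array([ 0.4576778 , -0.10468376,  0.036     ])]
```

View pics/s7.png

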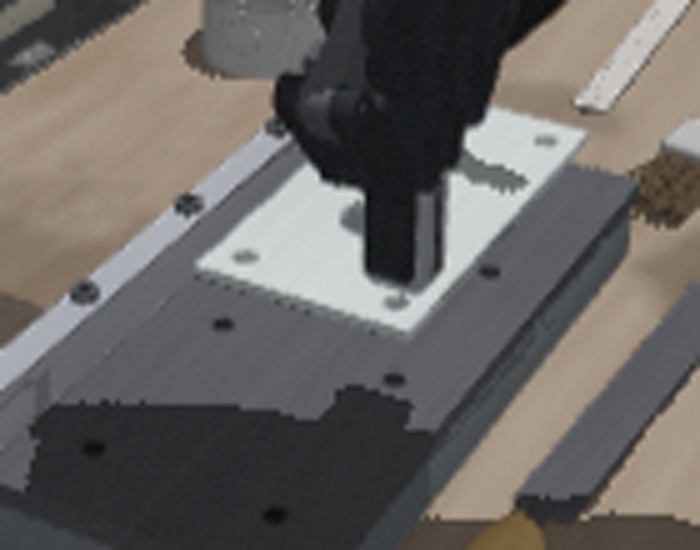

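View pics/t7.png

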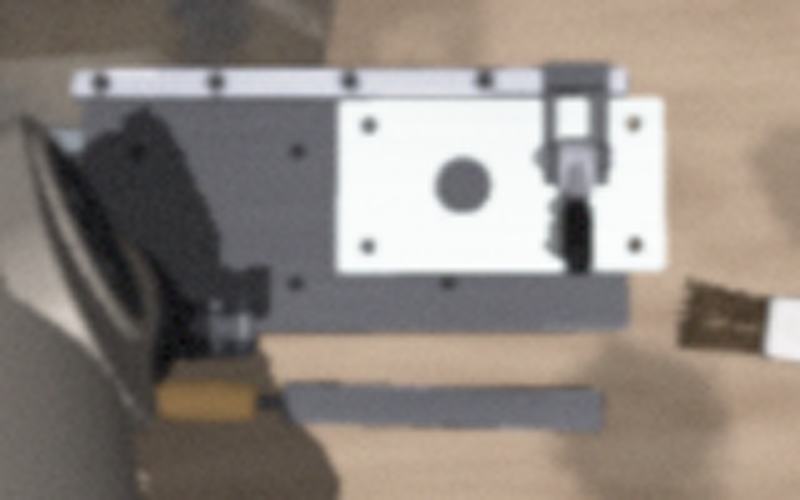

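Overhang measures 20.0 mm and the plate is parallel within 0.005 rad. One confirming nudge toward the fence comes first, at y≈-0.035, where the gripper stays clear of the lever.

Emit:
{"fn": "drive_tool", "kwargs": {"series": [[8,0,40,0,0.2,0,0],[12,5,80,0,0.2,0,0],[12,30,115,0,0.2,0,0],[12,60,123,0,0.2,0,0],[12,72,123,0,0.2,0,0]]}}

```text
clock: 10.0
tcp_pos: [0.4427, -0.0367, 0.0442]
orientation: [-0.001, -2.222, 2.217]
contact_force: [-1.8, 0.5, -1.0]
grip_width: -0.0003
```

```bash
python3 - <<'E'
from h import *
goal([.472,-.035,.0378],np.pi)
E
```

```text
t 10.0 pos [ 0.4427 -0.0367  0.0442] F [-1.8  0.5 -1. ] row [-29.3   6.4  -1.7] [ 0.13 -0.13  0.06]
```

Emit:
{"fn": "drive_tool", "kwargs": {"series": [[-3,4,0,0,0,0,0],[-12,6.4,0,0,0,0,0],[-22,6.4,0,0,0,0,0],[-29,6.4,0,0,0,0,0],[-32,6.4,0,0,0,0,0]]}}

```text
clock: 10.5
tcp_pos: [0.4767, -0.0362, 0.0386]
orientation: [-0.003, -2.224, 2.219]
contact_force: [0.0, 0.1, 0.5]
grip_width: 0.0
```

Emit:
{"fn": "drive_tool", "kwargs": {"series": [[-1.5,0,0,0,0,0,0],[-3,0,0,0,0,0,0]]}}

```text
clock: 10.7
tcp_pos: [0.4802, -0.0361, 0.0389]
orientation: [0.004, 2.224, -2.218]
contact_force: [0.3, -0.9, 0.7]
grip_width: 0.0001
```

Emit:
{"fn": "drive_tool", "kwargs": {"series": [[-1.5,0,0,0,0,0,0],[-2.5,0,0,0,0,0,0]]}}

```text
clock: 10.9
tcp_pos: [0.4806, -0.0361, 0.0386]
orientation: [0.001, -2.222, 2.217]
contact_force: [-7.7, 1.2, 6.3]
grip_width: 0.0001
```

Firm contact came at the same tcp x (0.4806), so the plate is flush. I retract and go above the lever.

Emit:
{"fn": "drive_tool", "kwargs": {"series": [[5,0,0,0,0,0,0],[20,-3,0,0,0,0,0],[25,-50,0,0,0,0,0],[25,-100,0,0,0,0,0],[22,-145,0,0,0,0,0]]}}

```text
clock: 11.4
tcp_pos: [0.4582, -0.0364, 0.1856]
orientation: [-0.0, -2.223, 2.218]
contact_force: [0.5, -1.4, 0.6]
grip_width: -0.0
```

Emit:
{"fn": "drive_tool", "kwargs": {"series": [[-5,0,40,0,0,0,0],[-20,0,75,0,0,0,0],[-44,0,80,0,0,0,0],[-44,0,80,0,0,0,0]]}}

```text
clock: 11.8
tcp_pos: [0.5046, -0.1182, 0.1858]
orientation: [-0.007, -2.222, 2.219]
contact_force: [-0.6, 0.6, 0.7]
grip_width: 0.0
```

```bash
python3 - <<'E'
from fx import *
goal([.504,-.116,.15],np.pi)
f=load("scene"); crop(f,200,130,360,250,5,"s8.png"); t=load("top"); crop(t,180,175,300,265,5,"t8.png")
E
```

```text
t 11.8 pos [ 0.5046 -0.1182  0.1858] F [-0.6  0.6  0.7] row [ 0.7 35.8 -2.1] [ 0.1  -0.23 -0.12]
```

View pics/s8.png

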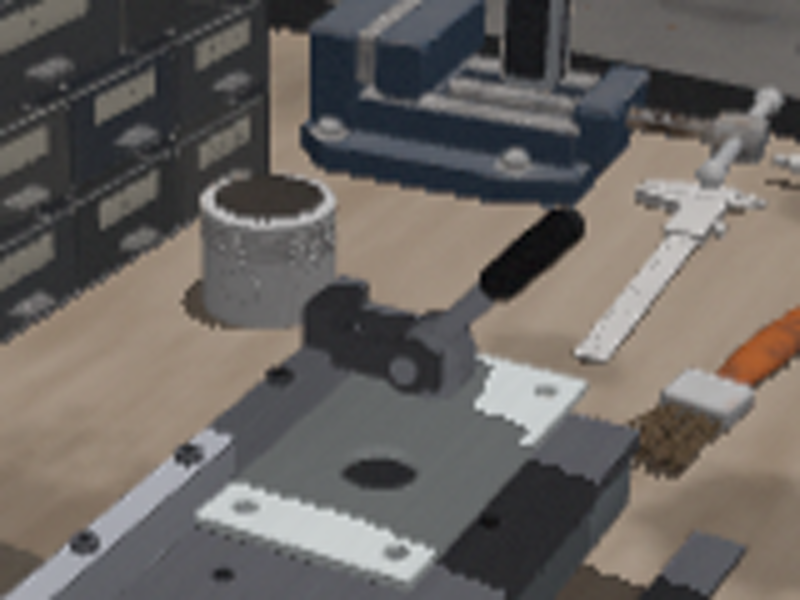

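View pics/t8.png

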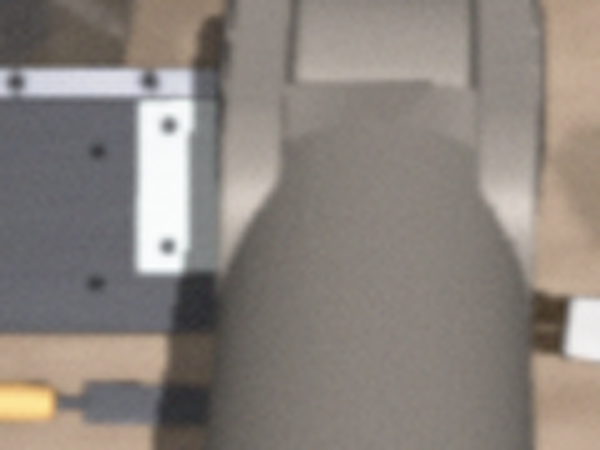

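The lever stands clear below the fingers, and the plate has not moved (trailing edge at px x≈207 in top, as before). I descend onto the grip.

Emit:
{"fn": "drive_tool", "kwargs": {"series": [[1,15,-2,0,0,0,0],[1,30,-2,0,0,0,0],[1,40,-2,0,0,0,0],[1,45,-2,0,0,0,0]]}}

```text
clock: 12.3
tcp_pos: [0.4998, -0.1136, 0.1392]
orientation: [0.003, -2.223, 2.217]
contact_force: [-1.0, -0.5, 1.0]
grip_width: -0.0004
```

Emit:
{"fn": "drive_tool", "kwargs": {"series": [[0,5,0,0,0,0,0],[0,10,0,0,0,0,0],[0,15,0,0,0,0,0]]}}

```text
clock: 12.6
tcp_pos: [0.5002, -0.1136, 0.1243]
orientation: [0.002, -2.223, 2.217]
contact_force: [-0.2, -0.0, 2.1]
grip_width: 0.0003
```

```bash
python3 - <<'E'
from fx import *
goal([.495,-.116,.07],np.pi)
f=load("scene"); crop(f,200,130,360,250,5,"s9.png")
E
```

```text
t 12.6 pos [ 0.5002 -0.1136  0.1243] F [-0.2 -0.   2.1] row [ 5.1 54.4  2.6] [ 0.15 -0.02  0.12]
```

View pics/s9.png

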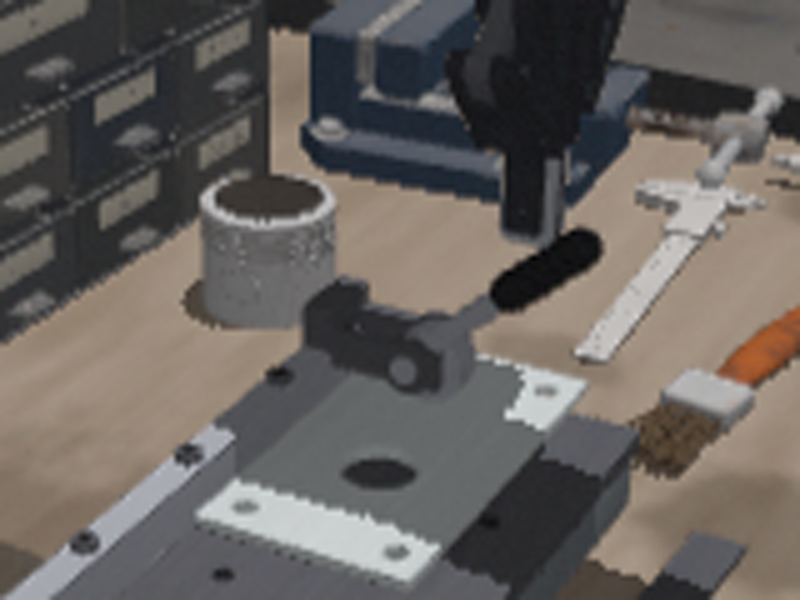

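The fingertip, at about px (540,240), is on the grip and the lever is already turning down. I keep going down, moving slightly outward.

Emit:
{"fn": "drive_tool", "kwargs": {"series": [[1,5,1,0,0,0,0],[3,10,2,0,0,0,0],[5,15,2.5,0,0,0,0],[7,20,2.5,0,0,0,0],[8,25,2.5,0,0,0,0]]}}

```text
clock: 13.15
tcp_pos: [0.491, -0.1161, 0.0981]
orientation: [0.004, -2.222, 2.216]
contact_force: [-0.2, 0.2, 1.6]
grip_width: -0.0001
```

Emit:
{"fn": "drive_tool", "kwargs": {"series": [[1,4,0,0,0,0,0],[2,8,0,0,0,0,0],[3,12,0,0,0,0,0],[4,16,0,0,0,0,0]]}}

```text
clock: 13.55
tcp_pos: [0.4866, -0.1161, 0.0817]
orientation: [0.004, -2.222, 2.216]
contact_force: [-2.3, 0.1, 3.7]
grip_width: -0.0001
```

Emit:
{"fn": "drive_tool", "kwargs": {"series": [[0,3,0,0,0,0,0],[0,6,0,0,0,0,0],[0,9,0,0,0,0,0]]}}

```text
clock: 13.85
tcp_pos: [0.4851, -0.1161, 0.0726]
orientation: [0.008, -2.22, 2.214]
contact_force: [-6.5, 0.3, 12.0]
grip_width: -0.0004
```

```bash
python3 - <<'E'
from fx import *
goal([.486,-.116,.07],np.pi)
f=load("scene"); crop(f,200,130,360,250,5,"s10.png")
E
```

```text
t 13.85 pos [ 0.4851 -0.1161  0.0726] F [-6.5  0.3 12. ] row [-0.9  2.5 -0.1] [ 0.15 -0.04  0.44]
```

View pics/s10.png

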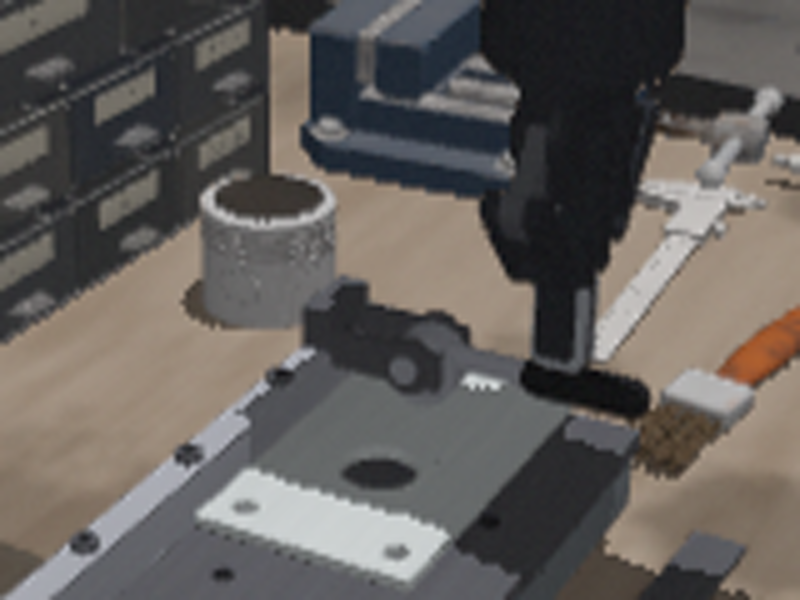

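Emit:
{"fn": "drive_tool", "kwargs": {"series": [[0,1.5,0,0,0,0,0],[0,3,0,0,0,0,0]]}}

```text
clock: 14.1
tcp_pos: [0.4853, -0.1161, 0.0711]
orientation: [0.007, -2.22, 2.215]
contact_force: [-12.8, 2.6, 42.9]
grip_width: 0.0001
```

Emit:
{"fn": "drive_tool", "kwargs": {"series": [[0,1,0,0,0,0,0],[0,2,0,0,0,0,0]]}}

```text
clock: 14.3
tcp_pos: [0.4853, -0.1161, 0.0711]
orientation: [0.007, -2.219, 2.215]
contact_force: [-13.0, 1.4, 40.7]
grip_width: -0.0002
```

The lever is on its hard stop (z 0.0711, the force jumped to 42 N). I lift off and move clear.

Emit:
{"fn": "drive_tool", "kwargs": {"series": [[0,-5,0,0,0,0,0],[0,-20,0,0,0,0,0],[0,-60,0,0,0,0,0],[0,-110,0,0,0,0,0],[20,-150,30,0,0,0,0]]}}

```text
clock: 14.8
tcp_pos: [0.4709, -0.1409, 0.2212]
orientation: [-0.01, 2.223, -2.217]
contact_force: [1.0, -0.1, 0.6]
grip_width: -0.0001
```

Emit:
{"fn": "drive_tool", "kwargs": {"series": [[20,0,50,0,0,0,0],[30,0,100,0,0,0,0],[40,0,150,0,0,0,0],[40,0,200,0,0,0,0],[40,0,240,0,0,0,0]]}}

```text
clock: 15.3
tcp_pos: [0.4314, -0.3841, 0.2205]
orientation: [-0.008, 2.223, -2.219]
contact_force: [0.5, -0.4, -0.3]
grip_width: 0.0003
```

Emit:
{"fn": "drive_tool", "kwargs": {"series": [[0,0,0,0,0,0,0],[0,0,0,0,0,0,0],[0,0,0,0,0,0,0]]}}

```text
clock: 15.6
tcp_pos: [0.4318, -0.3826, 0.2201]
orientation: [-0.01, 2.223, -2.217]
contact_force: [0.1, 0.3, 0.2]
grip_width: 0.0001
```

```bash
python3 - <<'E'
from fx import *
f=load("scene"); crop(f,200,160,340,270,5,"s11.png"); t=load("top"); crop(t,140,175,300,275,5,"t11.png"); cv2.imwrite("pics/top11.png",t["frame"])
print(r.get_obs()["tcp_pos"],r.get_obs()["contact_force"])
fr=edge(t,(180,241),(262,240.5),20,6,sat)
rt=edge(t,(265.5,230),(265.5,238),9,6,sat)
pe=edge(t,(272.3,198),(272.3,228),15,5,lambda g:g[...,0])
A=onz(t,rt[0],.036);B=onz(t,pe[0],.041);print("overhang",A[1]-B[1])
for h in((212,229.5),(245,229.5)),:
    pf=edge(t,*h,20,4,gray);k=[onz(t,pf[0]+pf[1]*s,.041) for s in(-15,15)];d=k[1]-k[0];print("plate yaw",np.arctan(-d[0]/d[1]),k[0]);
k=[onz(t,fr[0]+fr[1]*s,.036) for s in(-20,20)];d=k[1]-k[0];print("fix yaw",np.arctan(-d[0]/d[1]),k[0])
E
```

```text
[ 0.43201913 -0.38235348  0.22042001] [-0.13932093  0.70149923  0.78764872]
overhang 0.020215878142746252
plate yaw -0.005490191919526111 [ 0.48921212 -0.00322465  0.041     ]
fix yaw -0.008379788294848882 [0.45908946 0.03536318 0.036     ]
```

View pics/s11.png

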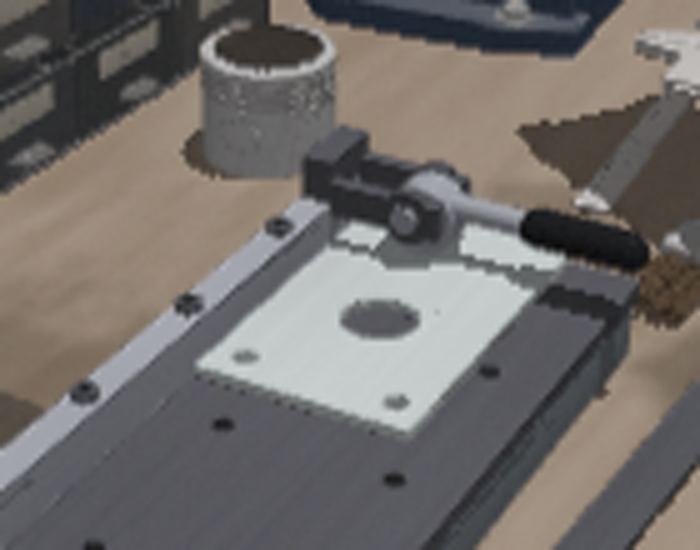

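View pics/t11.png

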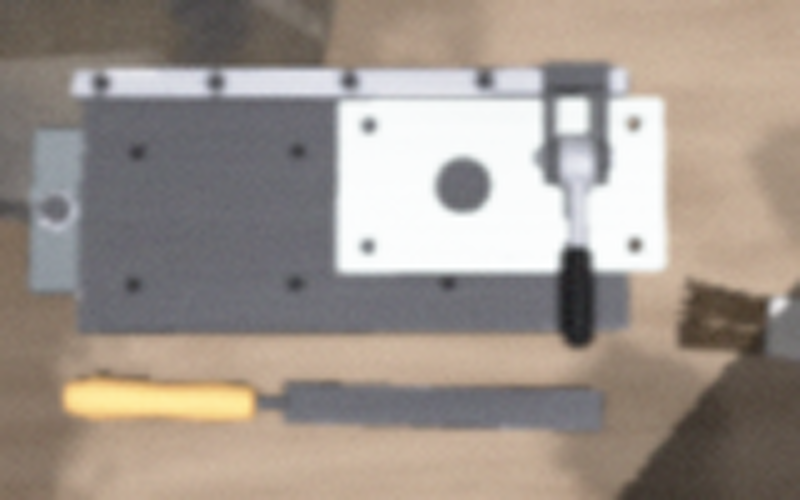

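View pics/top11.png

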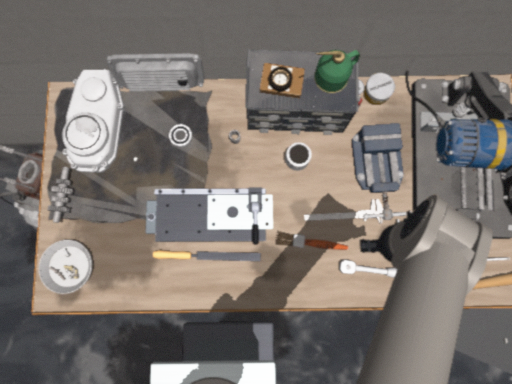

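The lever is level at px (571..575, 240..343) in the top crop. The plate is flush with 20.2 mm overhang, the bystanders sit at their starting pixels, and the arm is clear. I hand in.

```bash
python3 -c "
from bench import r
print(r.hand_in())"
```

```text
the job is handed in; nothing more can be done
None
```

I set the cover plate up and clamped it, then handed the job in at about 16 s. No verdict is reported, so what follows is my own last checks.

**What I did:** with closed fingertips I pushed the plate flush to the fence, then slid it along about 65 mm. I nudged it against the fence once more and pressed the cam lever down to its hard stop.

**Last checks:**
- **Overhang:** 20.2 mm past the working end.
- **Parallel to the fence:** within about 0.003 rad after clamping. The earlier reading, before clamping, differed by 0.005 rad.
- **Back edge:** firm fence contact at the same tool x (0.4806–0.4807 m) in both fence pushes. The camera put the edge about 1 mm from the fence, within its calibration error.
- **Lever:** level. The fingertip stopped at 71 mm above the bench, where level is 70.5 mm, with about 43 N, and the lever stayed down after release.
- **Surroundings:** by eye, the file, spring, bearing, brush and piston are where they started. The caliper's far end was partly shaded by the arm. The arm is clear, with no contact force.

**Not measured or differing:**
- **Clamping force:** I could not measure the cam's force on the plate directly. I infer it from the rise in force as the lever came down.
- **Working end:** before any move, the two cameras disagreed by about 7 mm on the ledge's front corner at the working end. I used the top camera for the overhang, as both of its edges come from the same picture.

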